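# Zero a slide stage's focus dial by feel, set it four clicks up, and lock it

### The arm

A 6-joint arm with a two-finger parallel gripper is mounted at the origin on the work surface. World frame = base frame: x ahead of the robot, y to its left, z up, the work surface at z = 0. Lengths are in m, angles in degrees, forces in N, time in s.
With the tool pointing down it reaches from about 0.3 to 0.75 m from the base axis. Payload 8.5 kg.
Tool frame: the origin (TCP) lies on the centre line of the jaws, within the pads' length; the fingertips stand 19 mm ahead of it and the grasp point (between the pads) is the TCP (env.tcp_to_tips is the z of the fingertips in the tool frame, in m); z points along the fingers, y is the line along which they close (so a half turn about z gives the same grasp; the last joint's range is limited). The gripper opens to 85 mm and grips with 20 to 120 N. Pads are 22 mm wide; open, the fingers measure 114 mm over their backs; the gripper's body (76 mm by 85 mm) begins 54 mm behind the grasp point. The pads swing forward as they close: fully open they stand 13 mm farther back than shut.
Start: joints at [57.393, 21.807, 74.336, -0, 83.858, -12.336], TCP at [0.191, 0.516, 0.25] pointing down, gripper open.
Joint ranges: [-178.18, 178.18], [-50.72, 133.34], [12.68, 142.11], [-81.47, 261.47], [9.98, 163.14], [-165.26, 165.26]. Speed limits (degrees/s): [136.94, 136.94, 180, 180, 180, 180].

### API

Orientations are given as a 3x3 rotation matrix whose columns are the frame's x, y, z axes.
In Python, from rig import env gives the robot as it stands.
- The arm moves only by the tool servo_tool, never from a script. Its argument "steps" is a list of rows, each an object of numbers: "tx", "ty", "tz": the shift along the world's x, y, z in cm; "yaw": the turn about the world's z in degrees; "claw": the finger opening in cm, from 0 to 8.54. In form: [{"tx": .., "ty": .., "tz": .., "yaw": .., "claw": ..}, ...]. A call has 1 to 20 rows; each row shifts and turns the commanded pose from where the row before left it; what a row does not reach is not made up. A row lasts 1/10 s, in which the tool goes at most 50 mm and 8.59 degrees, less where a joint would pass 70% of its speed; a pose out of reach is approached as far as the arm can. A call with a gripper value outside its range is refused whole. The fingers move at their own pace and stop on an object; "newtons" is the grip in N (left out, the last holds). Time passes only in rows, so rows that do not move let the fingers close. It gives the time, the measured TCP pose, the force, the opening and the grip force at its end, in the units of the state.
- env.observe(): the state, without advancing time (a new reading comes with each control period).
- env.get_image(name): name is "scene" or "top" or "wrist"; returns (picture, depth): 420x560x3 uint8, red, green, blue; 420x560 float32, m along the optical axis (not along the pixel's ray), 0 where there is no reading.
- env.camera_model(name): a dict with "fovy" (degrees; the focal length in pixels is half the picture's height over the tangent of half this angle, whatever the lens; pixels are square), "cx", "cy" (the principal point, pixels), "T" (4x4, takes a point from camera to world coordinates). Camera axes: x right, y down, z forward; pixel columns grow to the right and rows downward; lengths in m; the calibration is good to about 2 mm. The wrist camera is an equidistant fisheye: a pixel r from the principal point sees the ray r / f radians off the axis. A picture is of the moment at which its call begins: read the wrist's pose just before it. camera_model takes no time and is no camera call; for the wrist camera it gives the pose at the moment of the call.
- env.close_job(): hands the job in; it is judged then, once.
The state is a dict: "time_s": time; "q": joint angles; "qvel": joint speeds; "joint_efforts": joint torques, N m; "position": TCP position; "tool_rot": TCP orientation; "ft_force": force on the tool from outside, world axes, zero at the start; "wrist_torque": the same for the moment, N m; "grip_width": finger opening in m; "gripper_force": force on a finger pad.
Only numpy, scipy, OpenCV 4.12 (cv2) and the standard library are available. Lean on these libraries where they do the work, as an engineer would, in place of code of your own. Each camera call takes 0.05 s, during which the arm holds its last target. There are 200 camera calls.

### The job

Set the working height of the slide stage: turn the black focus dial on the white unit clockwise (seen from above) until it meets its end stop, without forcing it so that its clutch slips, then turn it back exactly four clicks. When it sits in the fourth click, swing the red-knobbed lock lever fully over to its other side, and leave the bottles, dishes and other things on the desk where they are.

Things in the scene. Friction and masses are not known exactly. Their poses are not given: they have to be found in the camera images.
- dial_grip (a point): Focus dial on the white unit (220 x 300, 70 mm high): black bar grip 46 long, 14 thick, 34 mm high, white pointer line on one half, on a black disc 48 mm across, 10 high, over an aluminium ring 74 mm across. Point on the upright turning axis, 8 mm below the bar's top, 22 mm above the disc, 32 above the ring. It turns with the dial: x runs along the bar to the pointer line, z up.
- dial_axis (a point): Where the dial's axis meets the housing's top, 39 mm below the grip point; fixed. Clockwise from above runs down to the end stop, 60 to 140 degrees from the start; its direction differs each time and cannot be seen. A click every 20 degrees (18 a turn); the stop is itself a click, so four clicks back is 80 degrees. Let go between clicks, the dial springs to the nearest.
- dial_clutch (a joint): Slip (rad) of the dial's clutch, the aluminium ring under the dial: 0 at the start, must stay within 0.12. Getting over a click takes about 0.1 Nm; the stop feels like a wall. Above 0.5 Nm at the stop the clutch slips, the dial turns on with its ring, and the setting is spoilt: 0.2 to 0.3 Nm is the stop.
- spindle (a joint): Height (m) of the lead-screw spindle inside the unit, under the dial, that carries the slide stage, above its lowest position, 0 with the dial at its stop; it rises by only 0.05 mm per click (0.2 mm for four), too little to be counted from this reading.
- stage_top (a point): Centre of the top of the slide stage, a dark steel plate 75 x 150 mm with a glass slide on it, beside the dial on the same unit, about 8 mm above the housing.
- lock_pivot (a point): The lock lever's hinge, on a grey block (70 x 50 mm, 25 mm high) on top of the same unit; this point is on the hinge axis, 22 mm above the housing's top. It does not move with the lever: its y axis is the hinge axis, its x axis is the horizontal direction in which the lever is to be swung (roughly away from the robot), z is up.
- lock_tip (a point): Centre of the red ball (26 mm across) at the end of the lock lever, 70 mm from the hinge on a rod 10 mm thick.
- lock (a joint): Lock lever angle (rad): 0 leaning back towards the robot, 0.5 upright, 1.0 fully over, leaning away from the robot (end of travel). It stays where it is left (friction 0.06 Nm).
- stain_bottle: Brown glass bottle with white cap, 44 mm across, 85 mm high, beside the unit; leave alone. Origin under its centre.
- oil_bottle: Small green glass bottle with black cap, 32 mm across, 65 mm high, on the other side of the unit; leave alone. Origin under its centre.
- petri_dish: Clear round dish 90 mm across, 18 mm high; leave alone. Origin under its centre.
- marker_pen: White and blue marker, 130 mm long; leave alone. Origin on the desk near its middle.
- mouse: Black computer mouse on a blue mat, 62 x 105 x 30 mm; leave alone. Origin under its centre.
- coverslip_tray: White divided tray 90 x 130 x 30 mm; leave alone. Origin under its centre.

How it is judged (in metres and radians):
On the way, in this order (a step that is already met when the one before it is completed fails the run):
1. the dial is turned clockwise to its end stop (value of joint spindle below 7.5e-06 m), for 0.2 s.
2. the dial is turned back and sits in the fourth click from the stop, the lever not yet thrown (value of joint spindle between 0.000185 and 0.000215 m and value of joint lock below 0.5 rad), for 0.3 s.
3. the lock lever is swung fully over (value of joint spindle between 0.000185 and 0.000215 m and value of joint lock above 0.85 rad), for 0.2 s.
At the end, for the whole second after the job is handed in: The dial rests in the fourth click from its stop (80 degrees, within 6 degrees: stage 0.185 to 0.215 mm up), its clutch has not slipped (0.12 rad or less), and the lock lever is fully over (0.85 rad or more) (all of step 3 and value of joint dial_clutch between -0.12 and 0.12 rad); the robot touches nothing.
It fails at once if the dial is forced against its stop, so that the clutch slips by more than 0.12 rad (not (value of joint dial_clutch between -0.12 and 0.12 rad)).
It fails at once if another thing on the desk is shifted by more than 20 mm (distance of any of stain_bottle, oil_bottle, petri_dish, marker_pen, mouse, coverslip_tray from where it was at the start of the episode above 0.02 m).
It also fails if it takes over 72 s, if anything falls off the work surface, if the arm or the gripper's body presses on something with over 40 N, if the wrist force passes 120 N, or if a joint passes its speed limit or range.

## Working session

There is one attempt and no reset: what is moved stays moved. The work goes in short steps, Python scripts to look and compute and a tool call to move; the robot and the scene stay as the last step left them, time stands still between calls to the robot, and variables do not carry over. Pictures are saved under pics/ and viewed, at most 10 in all, crops included, and the job is handed in when it is done.

Besides the shell and the picture viewer there is one more tool, called after "Call:" as name(argument=value, ...), one argument or row to a line, values as JSON. servo_tool: Moves the arm, as the interface text tells. Its arguments: {"type":"object","properties":{"steps":{"type":"array"},"newtons":{"type":"number"}},"required":["steps"]}

```bash
mkdir -p pics; cat > h.py <<'E'
import numpy as np, cv2
from rig import env
def save(name,fn):
    m=env.camera_model(name); p,d=env.get_image(name)
    np.savez('pics/'+fn+'.npz',p=p,d=d,T=m['T'],f=p.shape[0]/2/np.tan(np.radians(m['fovy'])/2),c=[m['cx'],m['cy']])
    return p,d
def world(fn,u,v,z=None):
    k=np.load('pics/'+fn+'.npz');T=k['T'];f=float(k['f']);cx,cy=k['c']
    r=np.array([(u-cx)/f,(v-cy)/f,1.])
    if z is None: s=float(k['d'][int(round(v)),int(round(u))])
    else: s=(z-T[2,3])/(T[:3,:3]@r)[2]
    return T[:3,:3]@(r*s)+T[:3,3]
E
python3 - <<'E'
from h import *
p,_=save('top','top0'); q,_=save('scene','sc0')
cv2.imwrite('pics/a.png',cv2.resize(p[:,:,::-1],(800,600)));cv2.imwrite('pics/b.png',cv2.resize(q[:,:,::-1],(800,600)))
o=env.observe();print(o)
E
```

```text
{'time_s': 0.1, 'q': array([ 5.73914861e+01,  2.18375256e+01,  7.43799224e+01,  3.97344402e-05,
        8.38565806e+01, -1.23354986e+01]), 'qvel': array([-0.01898788, -0.07612384, -0.23440915, -0.05853091,  0.07233009,
        0.01602172]), 'joint_efforts': array([ 3.54998920e-03, -4.49214792e+01, -2.31653237e+01, -1.98877610e-04,
        3.69735048e-03,  5.22389556e-06]), 'position': array([0.19044143, 0.51572617, 0.24977266]), 'tool_rot': array([[-9.38052105e-01,  3.46493524e-01, -6.96856776e-04],
       [ 3.46494114e-01,  9.38051515e-01, -1.08800843e-03],
       [ 2.76699680e-04, -1.26206537e-03, -9.99999165e-01]]), 'ft_force': array([ 0.16347275,  0.32252619, -0.24660475]), 'wrist_torque': array([-0.03432406,  0.0256504 ,  0.02034506]), 'gripper_force': 0.0, 'grip_width': 0.08569255026692772}
```

View pics/a.png

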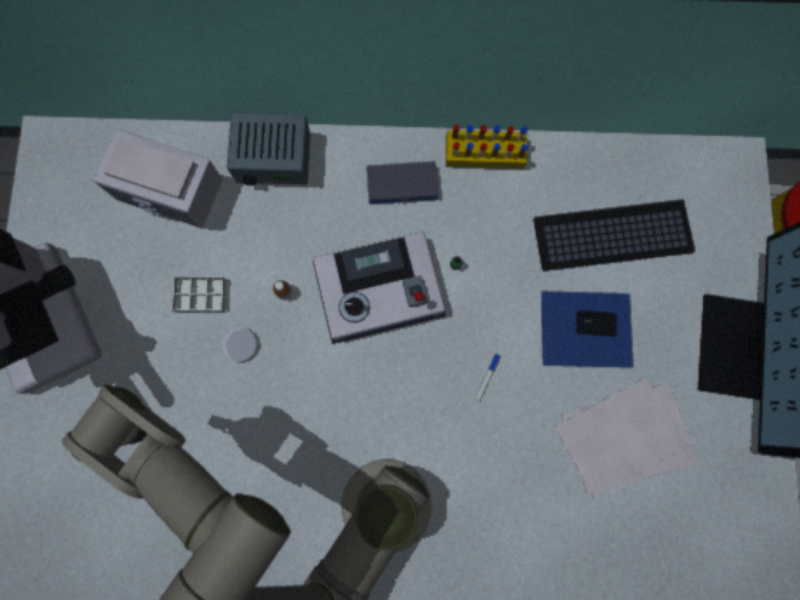

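View pics/b.png

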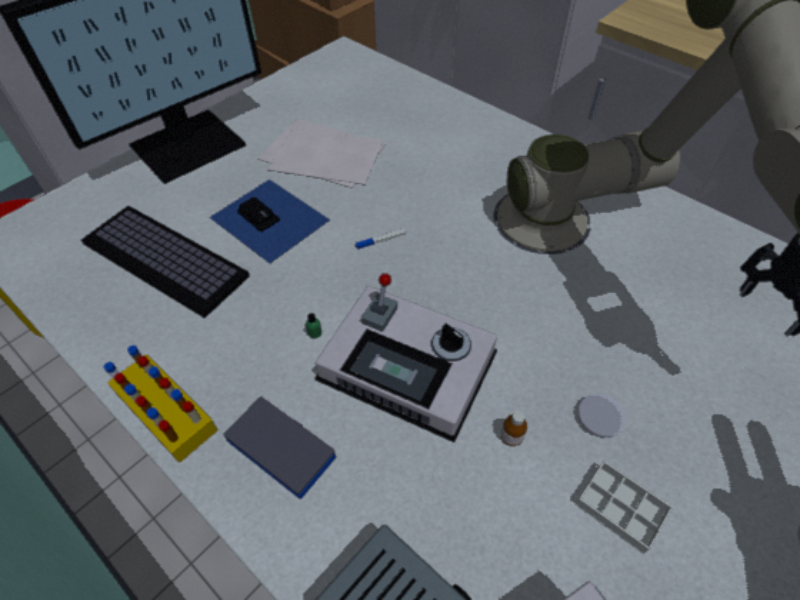

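The top view shows the unit at (380,287), with the dial at (354,306) and the red ball at (419,296). The stain bottle is at (282,290). I'll enlarge the top and scene views around the unit.

```bash
python3 - <<'E'
from h import *
k=np.load('pics/top0.npz');p=k['p']
a=cv2.resize(p[160:245,215:320,::-1],None,fx=7,fy=7,interpolation=cv2.INTER_CUBIC)
cv2.imwrite('pics/c.png',cv2.convertScaleAbs(a,alpha=1.6))
print(a.shape,k['T'].round(3))
for n,u,v in [('dial',247.8,214.2),('ball',293.3,207.2),('top',230,200),('edge',300,215)]:
    print(n,world('top0',u,v).round(4))
print('ring',world('top0',247.8,214.2,.077), 'ball', world('top0',293.3,207.2,.15))
E
```

```text
(595, 735, 3) [[ 0.023 -0.98   0.195  0.218]
 [-1.    -0.026 -0.011  0.005]
 [ 0.016 -0.195 -0.981  1.695]
 [ 0.     0.     0.     1.   ]]
dial [0.485  0.0904 0.1139]
ball [ 0.5035 -0.0681  0.1721]
top [0.5444 0.1603 0.0658]
edge [ 0.4947 -0.0981  0.0676]
ring [0.49119425 0.09235895 0.077     ] ball [ 0.50767433 -0.06918455  0.15      ]
```

View pics/c.png

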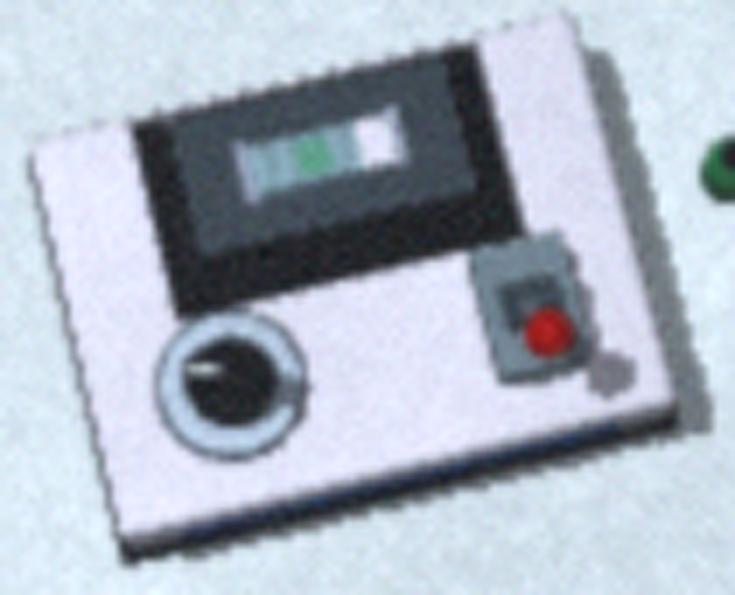

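The crop shows the dial ring centred at (231,384). Its pointer line points left, with the tip near (190,367), so the bar runs roughly along world +y. The lever ball is at (548,332). Next I move above the dial and check from near.

Call:
servo_tool(
  steps=[
    {"tx": 2,"ty": -2.8,"yaw": -5.3},
    {"tx": 2,"ty": -2.8,"yaw": -5.3},
    {"tx": 2,"ty": -2.8,"yaw": -5.3},
    {"tx": 2,"ty": -2.8,"yaw": -5.3},
    {"tx": 2,"ty": -2.8,"yaw": -5.3},
    {"tx": 2,"ty": -2.8,"yaw": -5.3},
    {"tx": 2,"ty": -2.8,"yaw": -5.3},
    {"tx": 2,"ty": -2.8,"yaw": -5.3},
    {"tx": 2,"ty": -2.8,"yaw": -5.3},
    {"tx": 2,"ty": -2.8,"yaw": -5.3},
    {"tx": 2,"ty": -2.8,"yaw": -5.3},
    {"tx": 2,"ty": -2.8,"yaw": -5.3},
    {"tx": 2,"ty": -2.8,"yaw": -5.3},
    {"tx": 2,"ty": -2.8,"yaw": -5.3},
    {"tx": 2,"ty": -2.8,"yaw": -5.3},
    {},
    {},
  ],
)

```text
invalid input at $.steps[0]: expected keys tx, ty, tz, yaw, claw
```

```bash
python3 - <<'E'
from h import *
p,_=save('wrist','w0')
k=np.load('pics/w0.npz');print(k['f'],k['c'],env.camera_model('wrist'));o=env.observe();print(o['position'],o['q'],o['tool_rot'])
cv2.imwrite('pics/d.png',cv2.convertScaleAbs(cv2.resize(p[:,:,::-1],(800,600),interpolation=cv2.INTER_CUBIC),alpha=1.4))
E
```

```text
325.19226210127806 [277.86814644 211.54096986] {'fovy': 65.70646984690485, 'cx': 277.8681464407458, 'cy': 211.54096985762223, 'T': array([[ 0.3461589 ,  0.88718561,  0.30508312,  0.11200472],
       [ 0.93817466, -0.32681668, -0.11410154,  0.54471604],
       [-0.00152299,  0.32571852, -0.94546556,  0.37311799],
       [ 0.        ,  0.        ,  0.        ,  1.        ]])}
[0.19044148 0.51575339 0.24987836] [ 5.73929743e+01  2.18307946e+01  7.43726868e+01  2.02776003e-04
  8.38584463e+01 -1.23364133e+01] [[-9.38066558e-01  3.46454602e-01 -5.85401932e-04]
 [ 3.46455017e-01  9.38066147e-01 -9.08590338e-04]
 [ 2.34360431e-04 -1.05513365e-03 -9.99999416e-01]]
```

View pics/d.png

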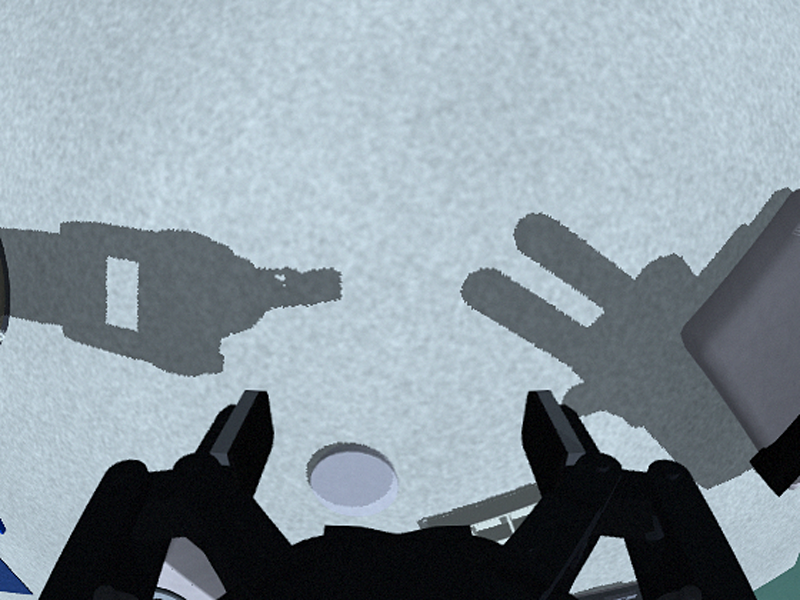

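The move was refused because every row needs all the keys, so this picture is of the start pose: fingers at (250,430) and (545,430), petri dish at (352,478).

Call:
servo_tool(
  steps=[
    {"tx": 2,"ty": -2.8,"tz": 0,"yaw": -5.3,"claw": 8.5},
    {"tx": 2,"ty": -2.8,"tz": 0,"yaw": -5.3,"claw": 8.5},
    {"tx": 2,"ty": -2.8,"tz": 0,"yaw": -5.3,"claw": 8.5},
    {"tx": 2,"ty": -2.8,"tz": 0,"yaw": -5.3,"claw": 8.5},
    {"tx": 2,"ty": -2.8,"tz": 0,"yaw": -5.3,"claw": 8.5},
    {"tx": 2,"ty": -2.8,"tz": 0,"yaw": -5.3,"claw": 8.5},
    {"tx": 2,"ty": -2.8,"tz": 0,"yaw": -5.3,"claw": 8.5},
    {"tx": 2,"ty": -2.8,"tz": 0,"yaw": -5.3,"claw": 8.5},
    {"tx": 2,"ty": -2.8,"tz": 0,"yaw": -5.3,"claw": 8.5},
    {"tx": 2,"ty": -2.8,"tz": 0,"yaw": -5.3,"claw": 8.5},
    {"tx": 2,"ty": -2.8,"tz": 0,"yaw": -5.3,"claw": 8.5},
    {"tx": 2,"ty": -2.8,"tz": 0,"yaw": -5.3,"claw": 8.5},
    {"tx": 2,"ty": -2.8,"tz": 0,"yaw": -5.3,"claw": 8.5},
    {"tx": 2,"ty": -2.8,"tz": 0,"yaw": -5.3,"claw": 8.5},
    {"tx": 2,"ty": -2.8,"tz": 0,"yaw": -5.3,"claw": 8.5},
    {"tx": 0,"ty": 0,"tz": 0,"yaw": 0,"claw": 8.5},
    {"tx": 0,"ty": 0,"tz": 0,"yaw": 0,"claw": 8.5},
  ],
)

```text
time_s: 1.85
position: [0.4904, 0.0957, 0.2499]
tool_rot: [[0.17, 0.985, -0.001], [0.985, -0.17, 0.0], [0.0, -0.001, -1.0]]
ft_force: [0.5, -0.2, -0.2]
grip_width: 0.085
gripper_force: 0.0
```

```bash
python3 - <<'E'
from h import *
p,_=save('wrist','w1')
o=env.observe();print(o['time_s'],o['position'],o['q'],o['tool_rot'][:,1],o['wrist_torque'],o['ft_force'])
cv2.imwrite('pics/e.png',cv2.convertScaleAbs(cv2.resize(p[:,:,::-1],(800,600),interpolation=cv2.INTER_CUBIC),alpha=1.4))
E
```

```text
1.9 [0.49008958 0.09626924 0.25009535] [-2.50029635e+00  1.67597698e+01  8.20982421e+01  1.39859954e-02
  8.11924404e+01  7.21671630e+00] [ 9.85646677e-01 -1.68818872e-01 -9.03886493e-04] [0.02703137 0.03692958 0.02270724] [-0.61119481  0.75048128 -0.16141132]
```

View pics/e.png

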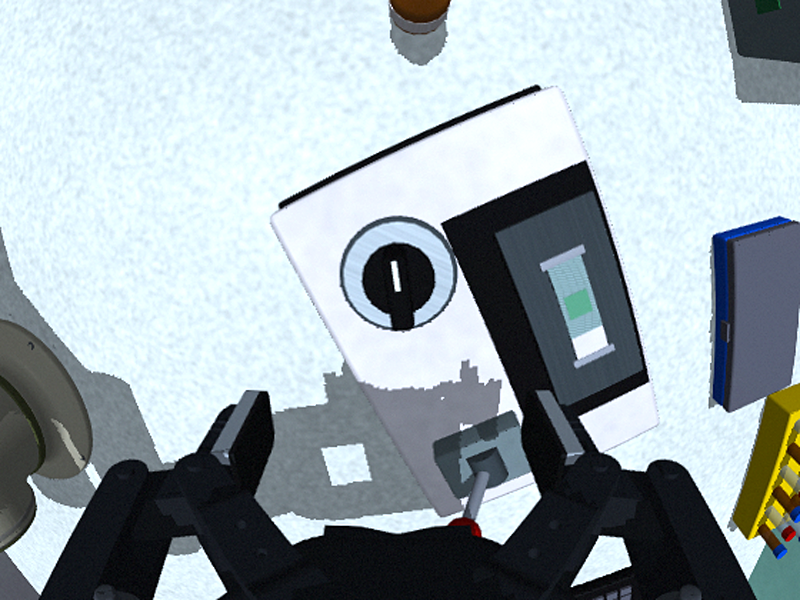

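The wrist view shows the ring centre at (398,273) and the pointer line from (394,260) to (398,292). The lever block is at (478,455) and the ball at (465,527), partly hidden.

```bash
cat >> h.py <<'E'
def wfish(fn,u,v,z):
    k=np.load('pics/'+fn+'.npz');T=k['T'];f=420/2/np.tan(np.radians(65.70646984690485)/2);c=k['c']
    dx,dy=u-c[0],v-c[1];r=np.hypot(dx,dy)+1e-9;th=r/f
    d=T[:3,:3]@np.array([np.sin(th)*dx/r,np.sin(th)*dy/r,np.cos(th)])
    return T[:3,3]+d*(z-T[2,3])/d[2]
E
python3 - <<'E'
from h import *
s=.7
for n,u,v,z in [('ring',398,273,.077),('line0',394.5,260,.117),('line1',398,292,.117),('barbottom',402,328,.1),('cornerA',273,210,.07),('cornerB',558,86,.07),('block',455,437,.095),('bl2',515,411,.095),('bl3',528,460,.095),('ball?',465,530,.15)]:
    print(n,wfish('w1',u*s,v*s,z).round(4))
k=np.load('pics/w1.npz'); 
# depth-based top of bar
f=420/2/np.tan(np.radians(65.70646984690485)/2);c=k['c'];d=k['d'];vv,uu=np.mgrid[150:245,230:330]
dx,dy=uu-c[0],vv-c[1];r=np.hypot(dx,dy)+1e-9;t=np.tan(r/f)
P=np.stack([dx/r*t,dy/r*t,np.ones_like(r)],-1)*d[150:245,230:330,None]
W=P@k['T'][:3,:3].T+k['T'][:3,3]
print('zmax',W[...,2].max(), np.median(W[...,2]))
m=W[...,2]>.108;X=W[m];print(m.sum(),X.mean(0),X[:,2].mean())
C=X[:,:2]-X[:,:2].mean(0);U,S,V=np.linalg.svd(C,full_matrices=False);print('bar dir',np.degrees(np.arctan2(V[0,1],V[0,0])),(C@V.T).min(0),(C@V.T).max(0))
E
```

```text
ring [0.4917 0.0975 0.077 ]
line0 [0.4929 0.1163 0.117 ]
line1 [0.4916 0.0972 0.117 ]
barbottom [0.4891 0.0677 0.1   ]
cornerA [0.4164 0.1535 0.07  ]
cornerB [0.6175 0.2059 0.07  ]
block [ 0.5127 -0.0263  0.095 ]
bl2 [ 0.5584 -0.0125  0.095 ]
bl3 [ 0.5668 -0.0611  0.095 ]
ball? [ 0.5098 -0.0682  0.15  ]
zmax 0.373170182913096 0.07286139098162411
928 [0.49181393 0.10083911 0.12745616] 0.12745615613371553
bar dir -97.14337043384204 [-0.07847062 -0.00864402] [0.02781204 0.00833956]
```

```bash
python3 - <<'E'
from h import *
k=np.load('pics/w1.npz')
f=420/2/np.tan(np.radians(65.70646984690485)/2);c=k['c'];d=k['d'];sl=(slice(150,245),slice(230,330));vv,uu=np.mgrid[sl]
dx,dy=uu-c[0],vv-c[1];r=np.hypot(dx,dy)+1e-9;t=np.tan(r/f)
W=(np.stack([dx/r*t,dy/r*t,np.ones_like(r)],-1)*d[sl][...,None])@k['T'][:3,:3].T+k['T'][:3,3]
m=(abs(W[...,2]-.115)<.006)&(np.hypot(W[...,0]-.4917,W[...,1]-.0965)<.04);X=W[m];print(m.sum(),np.median(X[:,2]))
R=cv2.minAreaRect(X[:,:2].astype(np.float32)*1000);print(R, np.degrees(np.arctan2(*np.linalg.svd(X[:,:2]-X[:,:2].mean(0),full_matrices=False)[2][0][::-1])))
E
```

```text
881 0.11634028268897606
((490.95050048828125, 95.9435043334961), (45.40565490722656, 14.034347534179688), 87.96829223632812) -91.97083688312203
```

Call:
servo_tool(
  steps=[
    {"tx": 0.1,"ty": 0,"tz": -3.4,"yaw": 3.6,"claw": 4.0},
    {"tx": 0,"ty": 0,"tz": -3.4,"yaw": 3.6,"claw": 4.0},
    {"tx": 0,"ty": 0,"tz": -3.0,"yaw": 0,"claw": 4.0},
    {"tx": 0,"ty": 0,"tz": -2,"yaw": 0,"claw": 4.0},
    {"tx": 0,"ty": 0,"tz": -1,"yaw": 0,"claw": 4.0},
    {"tx": 0,"ty": 0,"tz": -1,"yaw": 0,"claw": 4.0},
    {"tx": 0,"ty": 0,"tz": 0,"yaw": 0,"claw": 4.0},
    {"tx": 0,"ty": 0,"tz": 0,"yaw": 0,"claw": 1.0},
    {"tx": 0,"ty": 0,"tz": 0,"yaw": 0,"claw": 1.0},
    {"tx": 0,"ty": 0,"tz": 0,"yaw": 0,"claw": 1.0},
    {"tx": 0,"ty": 0,"tz": 0,"yaw": 0,"claw": 1.0},
    {"tx": 0,"ty": 0,"tz": 0,"yaw": 0,"claw": 1.0},
    {"tx": 0,"ty": 0,"tz": 0,"yaw": 0,"claw": 1.0},
    {"tx": 0,"ty": 0,"tz": 0,"yaw": 0,"claw": 1.0},
  ],
  newtons=30,
)

```text
time_s: 3.3
position: [0.4911, 0.0961, 0.1133]
tool_rot: [[0.045, 0.999, -0.0], [0.999, -0.045, 0.0], [0.0, -0.0, -1.0]]
ft_force: [-3.7, 0.3, 6.5]
grip_width: 0.0133
gripper_force: 31.8
```

```bash
cat > o.py <<'E'
from rig import env;import numpy as np
o=env.observe();R=o['tool_rot'];print('t',round(o['time_s'],2),o['position'].round(4),'yaw',np.degrees(np.arctan2(R[1,1],R[0,1])).round(2),'q6',o['q'][5].round(1),'T',o['wrist_torque'].round(3),'F',o['ft_force'].round(1),o['grip_width'].round(4),round(o['gripper_force'],1),'e6',o['joint_efforts'][5].round(3))
E
python3 o.py
```

```text
Traceback (most recent call last):
  File "o.py", line 2, in <module>
    o=env.observe();R=o['tool_rot'];print('t',round(o['time_s'],2),o['position'].round(4),'yaw',np.degrees(np.arctan2(R[1,1],R[0,1])).round(2),'q6',o['q'][5].round(1),'T',o['wrist_torque'].round(3),'F',o['ft_force'].round(1),o['grip_width'].round(4),round(o['gripper_force'],1),'e6',o['joint_efforts'][5].round(3))
                                                                                                                                                                                                                                 ^^^^^^^^^^^^^^^^^^^^^
AttributeError: 'float' object has no attribute 'round'
```

```bash
sed -i "s/o\['grip_width'\].round(4)/round(float(o['grip_width']),4)/" o.py; python3 o.py
```

```text
t 3.3 [0.4911 0.0961 0.1133] yaw -2.57 q6 0.0 T [ 0.125  0.681 -0.015] F [-3.7  0.3  6.5] 0.0133 31.8 e6 -0.05
```

Call:
servo_tool(
  steps=[
    {"tx": 0,"ty": 0,"tz": 0.1,"yaw": -4,"claw": 1.0},
    {"tx": 0,"ty": 0,"tz": 0,"yaw": -4,"claw": 1.0},
    {"tx": 0,"ty": 0,"tz": 0,"yaw": -2,"claw": 1.0},
    {"tx": 0,"ty": 0,"tz": 0,"yaw": 0,"claw": 1.0},
    {"tx": 0,"ty": 0,"tz": 0,"yaw": 0,"claw": 1.0},
  ],
)

```text
time_s: 3.8
position: [0.4912, 0.0961, 0.1134]
tool_rot: [[0.217, 0.976, -0.001], [0.976, -0.217, 0.0], [0.0, -0.001, -1.0]]
ft_force: [-1.9, -0.0, -2.8]
grip_width: 0.0136
gripper_force: 30.9
```

```bash
python3 o.py
```

```text
t 3.8 [0.4912 0.0961 0.1134] yaw -12.51 q6 10.0 T [0.164 0.243 0.035] F [-1.9 -0.  -2.8] 0.0136 30.9 e6 0.046
```

Call:
servo_tool(
  steps=[
    {"tx": 0,"ty": 0,"tz": 0,"yaw": -4,"claw": 1.0},
    {"tx": 0,"ty": 0,"tz": 0,"yaw": -4,"claw": 1.0},
    {"tx": 0,"ty": 0,"tz": 0,"yaw": -4,"claw": 1.0},
    {"tx": 0,"ty": 0,"tz": 0,"yaw": -4,"claw": 1.0},
    {"tx": 0,"ty": 0,"tz": 0,"yaw": -4,"claw": 1.0},
    {"tx": 0,"ty": 0,"tz": 0,"yaw": -4,"claw": 1.0},
    {"tx": 0,"ty": 0,"tz": 0,"yaw": -4,"claw": 1.0},
    {"tx": 0,"ty": 0,"tz": 0,"yaw": -4,"claw": 1.0},
    {"tx": 0,"ty": 0,"tz": 0,"yaw": -4,"claw": 1.0},
    {"tx": 0,"ty": 0,"tz": 0,"yaw": -4,"claw": 1.0},
    {"tx": 0,"ty": 0,"tz": 0,"yaw": -4,"claw": 1.0},
    {"tx": 0,"ty": 0,"tz": 0,"yaw": 0,"claw": 1.0},
    {"tx": 0,"ty": 0,"tz": 0,"yaw": 0,"claw": 1.0},
  ],
)

```text
time_s: 5.1
position: [0.4915, 0.0958, 0.1134]
tool_rot: [[0.833, 0.553, -0.0], [0.553, -0.833, -0.0], [-0.0, 0.0, -1.0]]
ft_force: [-1.6, -1.6, -3.2]
grip_width: 0.013
gripper_force: 30.9
```

```bash
python3 o.py
```

```text
t 5.1 [0.4915 0.0958 0.1134] yaw -56.45 q6 53.9 T [-0.232  0.242 -0.084] F [-1.6 -1.6 -3.2] 0.013 30.9 e6 -0.003
```

Call:
servo_tool(
  steps=[
    {"tx": 0,"ty": 0,"tz": 0,"yaw": -2,"claw": 1.0},
    {"tx": 0,"ty": 0,"tz": 0,"yaw": -2,"claw": 1.0},
    {"tx": 0,"ty": 0,"tz": 0,"yaw": -2,"claw": 1.0},
    {"tx": 0,"ty": 0,"tz": 0,"yaw": 0,"claw": 1.0},
    {"tx": 0,"ty": 0,"tz": 0,"yaw": 0,"claw": 1.0},
  ],
)

```text
time_s: 5.6
position: [0.4915, 0.0958, 0.1134]
tool_rot: [[0.887, 0.462, -0.0], [0.462, -0.887, -0.0], [-0.0, 0.0, -1.0]]
ft_force: [-2.2, -1.8, -1.7]
grip_width: 0.0131
gripper_force: 31.1
```

```bash
python3 o.py
```

```text
t 5.6 [0.4915 0.0958 0.1134] yaw -62.47 q6 59.9 T [-0.4    0.323 -0.175] F [-2.2 -1.8 -1.7] 0.0131 31.1 e6 -0.134
```

Call:
servo_tool(
  steps=[
    {"tx": 0,"ty": 0,"tz": 0,"yaw": -1,"claw": 1.0},
    {"tx": 0,"ty": 0,"tz": 0,"yaw": -1,"claw": 1.0},
    {"tx": 0,"ty": 0,"tz": 0,"yaw": 0,"claw": 1.0},
  ],
)

```text
time_s: 5.9
position: [0.4915, 0.0958, 0.1134]
tool_rot: [[0.903, 0.429, -0.0], [0.429, -0.903, -0.0], [-0.0, 0.0, -1.0]]
ft_force: [-1.8, -3.2, -0.3]
grip_width: 0.0132
gripper_force: 31.2
```

```bash
python3 o.py
```

```text
t 5.9 [0.4915 0.0958 0.1134] yaw -64.58 q6 62.1 T [-0.639  0.41  -0.058] F [-1.8 -3.2 -0.3] 0.0132 31.2 e6 0.16
```

Call:
servo_tool(
  steps=[
    {"tx": 0,"ty": 0,"tz": 0,"yaw": -2,"claw": 1.0},
    {"tx": 0,"ty": 0,"tz": 0,"yaw": 0,"claw": 1.0},
    {"tx": 0,"ty": 0,"tz": 0,"yaw": 0,"claw": 1.0},
  ],
)

```text
time_s: 6.2
position: [0.4915, 0.0958, 0.1134]
tool_rot: [[0.917, 0.399, -0.0], [0.399, -0.917, -0.0], [-0.0, 0.0, -1.0]]
ft_force: [-2.2, -4.1, -0.4]
grip_width: 0.0136
gripper_force: 31.2
```

```bash
python3 o.py
```

```text
t 6.2 [0.4915 0.0958 0.1134] yaw -66.51 q6 64.0 T [-0.824  0.48   0.034] F [-2.2 -4.1 -0.4] 0.0136 31.2 e6 0.086
```

Call:
servo_tool(
  steps=[
    {"tx": 0,"ty": 0,"tz": 0,"yaw": -3,"claw": 1.0},
    {"tx": 0,"ty": 0,"tz": 0,"yaw": 0,"claw": 1.0},
    {"tx": 0,"ty": 0,"tz": 0,"yaw": 0,"claw": 1.0},
  ],
)

```text
time_s: 6.5
position: [0.4915, 0.0958, 0.1134]
tool_rot: [[0.936, 0.351, -0.0], [0.351, -0.936, -0.0], [-0.0, 0.0, -1.0]]
ft_force: [-3.2, -4.3, -0.2]
grip_width: 0.013
gripper_force: 31.3
```

```bash
python3 o.py
```

```text
t 6.5 [0.4915 0.0958 0.1134] yaw -69.47 q6 66.9 T [-0.856  0.475  0.043] F [-3.2 -4.3 -0.2] 0.013 31.3 e6 0.089
```

Call:
servo_tool(
  steps=[
    {"tx": 0,"ty": 0,"tz": 0,"yaw": -3,"claw": 1.0},
    {"tx": 0,"ty": 0,"tz": 0,"yaw": 0,"claw": 1.0},
    {"tx": 0,"ty": 0,"tz": 0,"yaw": 0,"claw": 1.0},
  ],
)

```text
time_s: 6.8
position: [0.4916, 0.0957, 0.1134]
tool_rot: [[0.954, 0.301, -0.0], [0.301, -0.954, -0.0], [-0.0, 0.0, -1.0]]
ft_force: [-2.7, -4.0, 0.3]
grip_width: 0.0134
gripper_force: 31.3
```

```bash
python3 o.py
```

```text
t 6.8 [0.4916 0.0957 0.1134] yaw -72.47 q6 69.9 T [-0.947  0.5   -0.075] F [-2.7 -4.   0.3] 0.0134 31.3 e6 -0.02
```

Call:
servo_tool(
  steps=[
    {"tx": 0,"ty": 0,"tz": 0,"yaw": -3,"claw": 1.0},
    {"tx": 0,"ty": 0,"tz": 0,"yaw": 0,"claw": 1.0},
    {"tx": 0,"ty": 0,"tz": 0,"yaw": 0,"claw": 1.0},
  ],
)

```text
time_s: 7.1
position: [0.4915, 0.0957, 0.1134]
tool_rot: [[0.968, 0.251, -0.0], [0.251, -0.968, -0.0], [-0.0, 0.0, -1.0]]
ft_force: [-2.8, -4.1, 0.2]
grip_width: 0.0132
gripper_force: 31.3
```

```bash
python3 o.py
```

```text
t 7.1 [0.4915 0.0957 0.1134] yaw -75.48 q6 72.9 T [-0.956  0.557 -0.082] F [-2.8 -4.1  0.2] 0.0132 31.3 e6 -0.042
```

Call:
servo_tool(
  steps=[
    {"tx": 0,"ty": 0,"tz": 0,"yaw": -3,"claw": 1.0},
    {"tx": 0,"ty": 0,"tz": 0,"yaw": -1.5,"claw": 1.0},
    {"tx": 0,"ty": 0,"tz": 0,"yaw": -1.5,"claw": 1.0},
    {"tx": 0,"ty": 0,"tz": 0,"yaw": 0,"claw": 1.0},
  ],
)

```text
time_s: 7.5
position: [0.4915, 0.0957, 0.1134]
tool_rot: [[0.989, 0.148, -0.0], [0.148, -0.989, -0.001], [-0.0, 0.001, -1.0]]
ft_force: [-2.5, -5.2, -0.2]
grip_width: 0.0134
gripper_force: 31.3
```

```bash
python3 o.py
```

```text
t 7.5 [0.4915 0.0957 0.1134] yaw -81.51 q6 79.0 T [-0.997  0.531 -0.113] F [-2.5 -5.2 -0.2] 0.0134 31.3 e6 0.111
```

Call:
servo_tool(
  steps=[
    {"tx": 0,"ty": 0,"tz": 0,"yaw": -1,"claw": 1.0},
    {"tx": 0,"ty": 0,"tz": 0,"yaw": -1,"claw": 1.0},
    {"tx": 0,"ty": 0,"tz": 0,"yaw": 0,"claw": 1.0},
  ],
)

```text
time_s: 7.8
position: [0.4915, 0.0956, 0.1134]
tool_rot: [[0.994, 0.113, -0.0], [0.113, -0.994, -0.001], [-0.0, 0.001, -1.0]]
ft_force: [-2.1, -5.1, 0.8]
grip_width: 0.0131
gripper_force: 31.3
```

```bash
python3 o.py
```

```text
t 7.8 [0.4915 0.0956 0.1134] yaw -83.49 q6 81.0 T [-0.998  0.503 -0.077] F [-2.1 -5.1  0.8] 0.0131 31.3 e6 0.079
```

Call:
servo_tool(
  steps=[
    {"tx": 0,"ty": 0,"tz": 0,"yaw": -1,"claw": 1.0},
    {"tx": 0,"ty": 0,"tz": 0,"yaw": -1,"claw": 1.0},
    {"tx": 0,"ty": 0,"tz": 0,"yaw": 0,"claw": 1.0},
    {"tx": 0,"ty": 0,"tz": 0,"yaw": 0,"claw": 1.0},
  ],
)

```text
time_s: 8.2
position: [0.4915, 0.0956, 0.1134]
tool_rot: [[0.997, 0.079, -0.0], [0.079, -0.997, -0.001], [-0.0, 0.001, -1.0]]
ft_force: [-1.8, -5.2, 0.7]
grip_width: 0.0136
gripper_force: 31.3
```

```bash
python3 o.py
```

```text
t 8.2 [0.4915 0.0956 0.1134] yaw -85.46 q6 82.9 T [-1.059  0.526  0.043] F [-1.8 -5.2  0.7] 0.0136 31.3 e6 0.047
```

Call:
servo_tool(
  steps=[
    {"tx": 0,"ty": 0,"tz": 0,"yaw": -1,"claw": 1.0},
    {"tx": 0,"ty": 0,"tz": 0,"yaw": 0,"claw": 1.0},
    {"tx": 0,"ty": 0,"tz": 0,"yaw": 0,"claw": 1.0},
  ],
)

```text
time_s: 8.5
position: [0.4915, 0.0956, 0.1134]
tool_rot: [[0.998, 0.062, -0.0], [0.062, -0.998, -0.001], [-0.0, 0.001, -1.0]]
ft_force: [-3.6, -4.7, 0.5]
grip_width: 0.0133
gripper_force: 31.3
```

```bash
python3 o.py
```

```text
t 8.5 [0.4915 0.0956 0.1134] yaw -86.46 q6 83.9 T [-0.999  0.559  0.006] F [-3.6 -4.7  0.5] 0.0133 31.3 e6 0.051
```

Call:
servo_tool(
  steps=[
    {"tx": 0,"ty": 0,"tz": 0,"yaw": -3,"claw": 1.0},
    {"tx": 0,"ty": 0,"tz": 0,"yaw": -3,"claw": 1.0},
    {"tx": 0,"ty": 0,"tz": 0,"yaw": -3,"claw": 1.0},
    {"tx": 0,"ty": 0,"tz": 0,"yaw": -3,"claw": 1.0},
    {"tx": 0,"ty": 0,"tz": 0,"yaw": -3,"claw": 1.0},
    {"tx": 0,"ty": 0,"tz": 0,"yaw": 0,"claw": 1.0},
    {"tx": 0,"ty": 0,"tz": 0,"yaw": 0,"claw": 1.0},
  ],
)

```text
time_s: 9.2
position: [0.4915, 0.0955, 0.1134]
tool_rot: [[0.98, -0.199, -0.0], [-0.199, -0.98, -0.001], [-0.0, 0.001, -1.0]]
ft_force: [-3.6, -5.5, 0.6]
grip_width: 0.0135
gripper_force: 31.3
```

```bash
python3 o.py
```

```text
t 9.2 [0.4915 0.0955 0.1134] yaw -101.47 q6 98.9 T [-1.161  0.59  -0.089] F [-3.6 -5.5  0.6] 0.0135 31.3 e6 -0.035
```

Call:
servo_tool(
  steps=[
    {"tx": 0,"ty": 0,"tz": 0,"yaw": -1,"claw": 1.0},
    {"tx": 0,"ty": 0,"tz": 0,"yaw": -1,"claw": 1.0},
    {"tx": 0,"ty": 0,"tz": 0,"yaw": 0,"claw": 1.0},
  ],
)

```text
time_s: 9.5
position: [0.4915, 0.0955, 0.1134]
tool_rot: [[0.972, -0.233, -0.0], [-0.233, -0.972, -0.001], [-0.0, 0.001, -1.0]]
ft_force: [-3.0, -5.7, -0.1]
grip_width: 0.0133
gripper_force: 31.3
```

```bash
python3 o.py
```

```text
t 9.5 [0.4915 0.0955 0.1134] yaw -103.5 q6 101.0 T [-1.204  0.592 -0.131] F [-3.  -5.7 -0.1] 0.0133 31.3 e6 0.027
```

Call:
servo_tool(
  steps=[
    {"tx": 0,"ty": 0,"tz": 0,"yaw": -1,"claw": 1.0},
    {"tx": 0,"ty": 0,"tz": 0,"yaw": -1,"claw": 1.0},
    {"tx": 0,"ty": 0,"tz": 0,"yaw": 0,"claw": 1.0},
  ],
)

```text
time_s: 9.8
position: [0.4915, 0.0955, 0.1134]
tool_rot: [[0.964, -0.267, -0.0], [-0.267, -0.964, -0.001], [0.0, 0.001, -1.0]]
ft_force: [-3.0, -5.9, -0.1]
grip_width: 0.0136
gripper_force: 31.3
```

```bash
python3 o.py
```

```text
t 9.8 [0.4915 0.0955 0.1134] yaw -105.48 q6 103.0 T [-1.168  0.638  0.101] F [-3.  -5.9 -0.1] 0.0136 31.3 e6 0.231
```

Call:
servo_tool(
  steps=[
    {"tx": 0,"ty": 0,"tz": 0,"yaw": -1,"claw": 1.0},
    {"tx": 0,"ty": 0,"tz": 0,"yaw": 0,"claw": 1.0},
    {"tx": 0,"ty": 0,"tz": 0,"yaw": 0,"claw": 1.0},
  ],
)

```text
time_s: 10.1
position: [0.4915, 0.0954, 0.1134]
tool_rot: [[0.959, -0.283, -0.0], [-0.283, -0.959, -0.001], [0.0, 0.001, -1.0]]
ft_force: [-2.7, -6.6, 1.0]
grip_width: 0.0134
gripper_force: 31.3
```

```bash
python3 o.py
```

```text
t 10.1 [0.4915 0.0954 0.1134] yaw -106.46 q6 103.9 T [-1.288  0.665  0.06 ] F [-2.7 -6.6  1. ] 0.0134 31.3 e6 0.004
```

Call:
servo_tool(
  steps=[
    {"tx": 0,"ty": 0,"tz": 0,"yaw": -1,"claw": 1.0},
    {"tx": 0,"ty": 0,"tz": 0,"yaw": 0,"claw": 1.0},
    {"tx": 0,"ty": 0,"tz": 0,"yaw": 0,"claw": 1.0},
  ],
)

```text
time_s: 10.4
position: [0.4914, 0.0954, 0.1134]
tool_rot: [[0.954, -0.3, -0.0], [-0.3, -0.954, -0.001], [-0.0, 0.001, -1.0]]
ft_force: [-2.8, -6.0, 1.2]
grip_width: 0.0137
gripper_force: 31.3
```

```bash
python3 o.py
```

```text
t 10.4 [0.4914 0.0954 0.1134] yaw -107.46 q6 104.9 T [-1.198  0.667  0.057] F [-2.8 -6.   1.2] 0.0137 31.3 e6 0.028
```

Call:
servo_tool(
  steps=[
    {"tx": 0,"ty": 0,"tz": 0,"yaw": -1,"claw": 1.0},
    {"tx": 0,"ty": 0,"tz": 0,"yaw": 0,"claw": 1.0},
    {"tx": 0,"ty": 0,"tz": 0,"yaw": 0,"claw": 1.0},
  ],
)

```text
time_s: 10.7
position: [0.4915, 0.0954, 0.1134]
tool_rot: [[0.949, -0.317, -0.0], [-0.317, -0.949, -0.001], [-0.0, 0.001, -1.0]]
ft_force: [-2.9, -5.8, 1.2]
grip_width: 0.0131
gripper_force: 31.3
```

```bash
python3 o.py
```

```text
t 10.7 [0.4915 0.0954 0.1134] yaw -108.45 q6 105.9 T [-1.24   0.677 -0.022] F [-2.9 -5.8  1.2] 0.0131 31.3 e6 0.06
```

Call:
servo_tool(
  steps=[
    {"tx": 0,"ty": 0,"tz": 0,"yaw": -3,"claw": 1.0},
    {"tx": 0,"ty": 0,"tz": 0,"yaw": -3,"claw": 1.0},
    {"tx": 0,"ty": 0,"tz": 0,"yaw": -3,"claw": 1.0},
    {"tx": 0,"ty": 0,"tz": 0,"yaw": -3,"claw": 1.0},
    {"tx": 0,"ty": 0,"tz": 0,"yaw": -2,"claw": 1.0},
    {"tx": 0,"ty": 0,"tz": 0,"yaw": 0,"claw": 1.0},
    {"tx": 0,"ty": 0,"tz": 0,"yaw": 0,"claw": 1.0},
  ],
)

```text
time_s: 11.4
position: [0.4914, 0.0953, 0.1134]
tool_rot: [[0.844, -0.537, -0.001], [-0.537, -0.844, -0.001], [0.0, 0.001, -1.0]]
ft_force: [-3.0, -7.3, 0.5]
grip_width: 0.0131
gripper_force: 31.4
```

```bash
python3 o.py
```

```text
t 11.4 [0.4914 0.0953 0.1134] yaw -122.48 q6 120.0 T [-1.362  0.674 -0.203] F [-3.  -7.3  0.5] 0.0131 31.4 e6 -0.166
```

Call:
servo_tool(
  steps=[
    {"tx": 0,"ty": 0,"tz": 0,"yaw": -1,"claw": 1.0},
    {"tx": 0,"ty": 0,"tz": 0,"yaw": -1,"claw": 1.0},
    {"tx": 0,"ty": 0,"tz": 0,"yaw": 0,"claw": 1.0},
  ],
)

```text
time_s: 11.7
position: [0.4913, 0.0953, 0.1134]
tool_rot: [[0.824, -0.566, -0.001], [-0.566, -0.824, -0.001], [0.0, 0.001, -1.0]]
ft_force: [-3.3, -6.5, 0.9]
grip_width: 0.0133
gripper_force: 31.4
```

```bash
python3 o.py
```

```text
t 11.7 [0.4913 0.0953 0.1134] yaw -124.48 q6 122.0 T [-1.321  0.752  0.017] F [-3.3 -6.5  0.9] 0.0133 31.4 e6 0.199
```

Call:
servo_tool(
  steps=[
    {"tx": 0,"ty": 0,"tz": 0,"yaw": -1,"claw": 1.0},
    {"tx": 0,"ty": 0,"tz": 0,"yaw": 0,"claw": 1.0},
    {"tx": 0,"ty": 0,"tz": 0,"yaw": 0,"claw": 1.0},
  ],
)

```text
time_s: 12.0
position: [0.4914, 0.0954, 0.1134]
tool_rot: [[0.815, -0.579, -0.001], [-0.579, -0.815, -0.001], [0.0, 0.001, -1.0]]
ft_force: [-3.7, -7.1, 0.9]
grip_width: 0.0134
gripper_force: 31.7
```

```bash
python3 o.py
```

```text
t 12.0 [0.4914 0.0954 0.1134] yaw -125.41 q6 122.9 T [-1.243  0.738  0.464] F [-3.7 -7.1  0.9] 0.0134 31.7 e6 0.442
```

Call:
servo_tool(
  steps=[
    {"tx": 0,"ty": 0,"tz": 0,"yaw": -1,"claw": 1.0},
    {"tx": 0,"ty": 0,"tz": 0,"yaw": 0,"claw": 1.0},
    {"tx": 0,"ty": 0,"tz": 0,"yaw": 0,"claw": 1.0},
  ],
)

```text
time_s: 12.3
position: [0.4913, 0.0954, 0.1134]
tool_rot: [[0.805, -0.593, -0.001], [-0.593, -0.805, -0.001], [0.0, 0.002, -1.0]]
ft_force: [-2.8, -6.4, 0.8]
grip_width: 0.0134
gripper_force: 31.7
```

```bash
python3 o.py
```

```text
t 12.3 [0.4913 0.0954 0.1134] yaw -126.4 q6 123.9 T [-1.295  0.78   0.436] F [-2.8 -6.4  0.8] 0.0134 31.7 e6 0.454
```

The torque jumped to 0.46 Nm, so this is the stop. I back off a little at once.

Call:
servo_tool(
  steps=[
    {"tx": 0,"ty": 0,"tz": 0,"yaw": 1,"claw": 1.0},
    {"tx": 0,"ty": 0,"tz": 0,"yaw": 0,"claw": 1.0},
    {"tx": 0,"ty": 0,"tz": 0,"yaw": 0,"claw": 1.0},
    {"tx": 0,"ty": 0,"tz": 0,"yaw": 0,"claw": 1.0},
  ],
)

```text
time_s: 12.7
position: [0.4913, 0.0953, 0.1134]
tool_rot: [[0.815, -0.58, -0.001], [-0.58, -0.815, -0.001], [0.0, 0.001, -1.0]]
ft_force: [-4.5, -8.0, 0.5]
grip_width: 0.0132
gripper_force: 31.4
```

```bash
python3 o.py
```

```text
t 12.7 [0.4913 0.0953 0.1134] yaw -125.46 q6 122.9 T [-1.332  0.782 -0.011] F [-4.5 -8.   0.5] 0.0132 31.4 e6 0.022
```

Call:
servo_tool(
  steps=[
    {"tx": 0,"ty": 0,"tz": 0,"yaw": 1,"claw": 1.0},
    {"tx": 0,"ty": 0,"tz": 0,"yaw": 0,"claw": 1.0},
    {"tx": 0,"ty": 0,"tz": 0,"yaw": 0,"claw": 1.0},
    {"tx": 0,"ty": 0,"tz": 0,"yaw": 0,"claw": 1.0},
  ],
)

```text
time_s: 13.1
position: [0.4914, 0.0953, 0.1134]
tool_rot: [[0.825, -0.566, -0.001], [-0.566, -0.825, -0.001], [0.0, 0.001, -1.0]]
ft_force: [-4.1, -7.5, 1.6]
grip_width: 0.0133
gripper_force: 31.4
```

```bash
python3 o.py
```

```text
t 13.1 [0.4914 0.0953 0.1134] yaw -124.46 q6 121.9 T [-1.352  0.705  0.015] F [-4.1 -7.5  1.6] 0.0133 31.4 e6 -0.015
```

Call:
servo_tool(
  steps=[
    {"tx": 0,"ty": 0,"tz": 0,"yaw": 4,"claw": 1.0},
    {"tx": 0,"ty": 0,"tz": 0,"yaw": 4,"claw": 1.0},
    {"tx": 0,"ty": 0,"tz": 0,"yaw": 4,"claw": 1.0},
    {"tx": 0,"ty": 0,"tz": 0,"yaw": 4,"claw": 1.0},
    {"tx": 0,"ty": 0,"tz": 0,"yaw": 4,"claw": 1.0},
    {"tx": 0,"ty": 0,"tz": 0,"yaw": 4,"claw": 1.0},
    {"tx": 0,"ty": 0,"tz": 0,"yaw": 4,"claw": 1.0},
    {"tx": 0,"ty": 0,"tz": 0,"yaw": 4,"claw": 1.0},
    {"tx": 0,"ty": 0,"tz": 0,"yaw": 4,"claw": 1.0},
    {"tx": 0,"ty": 0,"tz": 0,"yaw": 4,"claw": 1.0},
    {"tx": 0,"ty": 0,"tz": 0,"yaw": 4,"claw": 1.0},
    {"tx": 0,"ty": 0,"tz": 0,"yaw": 4,"claw": 1.0},
    {"tx": 0,"ty": 0,"tz": 0,"yaw": 4,"claw": 1.0},
    {"tx": 0,"ty": 0,"tz": 0,"yaw": 4,"claw": 1.0},
    {"tx": 0,"ty": 0,"tz": 0,"yaw": 4,"claw": 1.0},
    {"tx": 0,"ty": 0,"tz": 0,"yaw": 4,"claw": 1.0},
    {"tx": 0,"ty": 0,"tz": 0,"yaw": 4,"claw": 1.0},
    {"tx": 0,"ty": 0,"tz": 0,"yaw": 4,"claw": 1.0},
    {"tx": 0,"ty": 0,"tz": 0,"yaw": 4,"claw": 1.0},
    {"tx": 0,"ty": 0,"tz": 0,"yaw": 3.5,"claw": 1.0},
  ],
)

```text
time_s: 15.1
position: [0.4915, 0.0959, 0.1134]
tool_rot: [[0.705, 0.709, -0.0], [0.709, -0.705, 0.0], [-0.0, -0.0, -1.0]]
ft_force: [-3.1, -2.7, 0.6]
grip_width: 0.0134
gripper_force: 31.4
```

Call:
servo_tool(
  steps=[
    {"tx": 0,"ty": 0,"tz": 0,"yaw": 0,"claw": 1.0},
    {"tx": 0,"ty": 0,"tz": 0,"yaw": 0,"claw": 1.0},
    {"tx": 0,"ty": 0,"tz": 0,"yaw": 0,"claw": 1.0},
    {"tx": 0,"ty": 0,"tz": 0,"yaw": 0,"claw": 1.0},
  ],
)

```text
time_s: 15.5
position: [0.4915, 0.096, 0.1134]
tool_rot: [[0.708, 0.706, -0.0], [0.706, -0.708, 0.0], [-0.0, -0.0, -1.0]]
ft_force: [-3.8, -3.2, 1.2]
grip_width: 0.0135
gripper_force: 31.5
```

```bash
python3 o.py
```

```text
t 15.5 [0.4915 0.096  0.1134] yaw -45.1 q6 42.6 T [-0.629  0.628 -0.042] F [-3.8 -3.2  1.2] 0.0135 31.5 e6 -0.016
```

Call:
servo_tool(
  steps=[
    {"tx": 0,"ty": 0,"tz": 0,"yaw": 0,"claw": 4.0},
    {"tx": 0,"ty": 0,"tz": 0,"yaw": 0,"claw": 4.0},
    {"tx": 0,"ty": 0,"tz": 0,"yaw": 0,"claw": 4.0},
    {"tx": 0,"ty": 0,"tz": 0,"yaw": 0,"claw": 4.0},
    {"tx": 0,"ty": 0,"tz": 2,"yaw": 0,"claw": 4.0},
    {"tx": 0,"ty": 0,"tz": 3,"yaw": 0,"claw": 4.0},
    {"tx": 0,"ty": 0,"tz": 4,"yaw": 0,"claw": 4.0},
    {"tx": 0,"ty": 0,"tz": 4,"yaw": 0,"claw": 4.0},
    {"tx": 0,"ty": 0,"tz": 0,"yaw": 0,"claw": 4.0},
    {"tx": 0,"ty": 0,"tz": 0,"yaw": 0,"claw": 4.0},
  ],
)

```text
time_s: 16.5
position: [0.4916, 0.096, 0.2435]
tool_rot: [[0.708, 0.706, 0.001], [0.706, -0.708, 0.0], [0.001, 0.001, -1.0]]
ft_force: [0.2, -0.1, -0.6]
grip_width: 0.0401
gripper_force: 0.0
```

```bash
python3 o.py; python3 - <<'E'
from h import *
p,_=save('wrist','w2'); save('top','top2')
cv2.imwrite('pics/f.png',cv2.convertScaleAbs(cv2.resize(p[:,:,::-1],(800,600),interpolation=cv2.INTER_CUBIC),alpha=1.4))
E
```

```text
t 16.5 [0.4916 0.096  0.2435] yaw -45.07 q6 42.5 T [-0.011 -0.023 -0.001] F [ 0.2 -0.1 -0.6] 0.0401 0.0 e6 0.0
```

View pics/f.png

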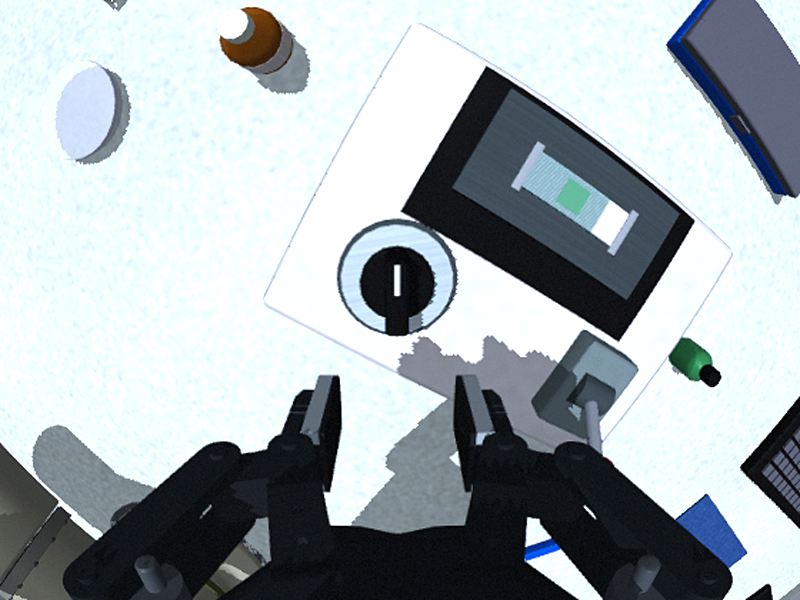

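The bar now lies in line with the jaws, with the pointer line upright at (397,280). The lever block is centred near (585,381) and its ball is hidden near (607,463).

```bash
python3 - <<'E'
from h import *
s=.7
C=[wfish('w2',u*s,v*s,.095) for u,v in [(585,330),(637,362),(585,432),(533,400)]]
print(np.round(C,4),np.mean(C,0).round(4)); print('ball w2',wfish('w2',607*s,465*s,.153).round(4))
k=np.load('pics/top2.npz');p=k['p'].astype(int);m=(p[...,0]>90)&(p[...,1]<50)&(p[...,2]<50);m[:195]=0;m[230:]=0;m[:,:270]=0;m[:,310:]=0
v,u=np.nonzero(m);print(len(u),u.mean(),v.mean(),world('top2',u.mean(),v.mean(),.153))
p=np.load('pics/w2.npz');d=p['d']
f=420/2/np.tan(np.radians(65.70646984690485)/2);c=p['c'];sl=(slice(150,245),slice(230,330));vv,uu=np.mgrid[sl]
dx,dy=uu-c[0],vv-c[1];r=np.hypot(dx,dy)+1e-9;t=np.tan(r/f)
W=(np.stack([dx/r*t,dy/r*t,np.ones_like(r)],-1)*d[sl][...,None])@p['T'][:3,:3].T+p['T'][:3,3]
X=W[(abs(W[...,2]-.115)<.006)&(np.hypot(W[...,0]-.4917,W[...,1]-.0965)<.04)]
print(cv2.minAreaRect(X[:,:2].astype(np.float32)*1000))
E
```

```text
[[ 0.5605 -0.0145  0.095 ]
 [ 0.5752 -0.0659  0.095 ]
 [ 0.5122 -0.0846  0.095 ]
 [ 0.5013 -0.0299  0.095 ]] [ 0.5373 -0.0487  0.095 ]
ball w2 [ 0.5162 -0.0686  0.153 ]
0 nan nan [nan nan nan]
((491.6062316894531, 95.9017333984375), (45.44526290893555, 13.4793119430542), 44.535316467285156)<stdin>:6: RuntimeWarning: Mean of empty slice.
  ret = ret.dtype.type(ret / rcount)
```

```bash
python3 - <<'E'
from h import *
for n,u,v,z in [('block',529,308,.095),('ball',548,332,.153),('ring',231,384,.077)]:
    print(n,world('top0',215+u/7,160+v/7,z).round(4))
k=np.load('pics/top2.npz');p=k['p'][160:245,215:320,::-1]
cv2.imwrite('pics/g.png',cv2.convertScaleAbs(cv2.resize(p,None,fx=7,fy=7,interpolation=cv2.INTER_CUBIC),alpha=1.6))
E
```

```text
block [ 0.5295 -0.0618  0.095 ]
ball [ 0.5063 -0.069   0.153 ]
ring [0.4888 0.0915 0.077 ]
```

Call:
servo_tool(
  steps=[
    {"tx": -0.4,"ty": -2.5,"tz": 0,"yaw": -5,"claw": 0},
    {"tx": -0.4,"ty": -3,"tz": 0,"yaw": -5,"claw": 0},
    {"tx": -0.4,"ty": -3,"tz": 0,"yaw": -5,"claw": 0},
    {"tx": -0.4,"ty": -3,"tz": 0,"yaw": -5,"claw": 0},
    {"tx": -0.5,"ty": -3,"tz": 0,"yaw": -5,"claw": 0},
    {"tx": -0.5,"ty": -2.7,"tz": 0,"yaw": -5,"claw": 0},
    {"tx": 0,"ty": 0,"tz": -3,"yaw": 0,"claw": 0},
    {"tx": 0,"ty": 0,"tz": -3,"yaw": 0,"claw": 0},
    {"tx": 0,"ty": 0,"tz": -3,"yaw": 0,"claw": 0},
    {"tx": 0,"ty": 0,"tz": 0,"yaw": 0,"claw": 0},
    {"tx": 0,"ty": 0,"tz": 0,"yaw": 0,"claw": 0},
  ],
)

```text
time_s: 17.7
position: [0.4655, -0.076, 0.1532]
tool_rot: [[0.966, 0.258, -0.002], [0.258, -0.966, 0.001], [-0.001, -0.001, -1.0]]
ft_force: [0.2, 0.0, -0.6]
grip_width: -0.0001
gripper_force: 0.0
```

```bash
python3 o.py; python3 - <<'E'
from h import *
p,_=save('wrist','w3'); q,_=save('scene','s3')
a=cv2.resize(p[:,:,::-1],(400,300),interpolation=cv2.INTER_AREA);b=cv2.resize(q[170:320,200:400,::-1],(400,300),interpolation=cv2.INTER_CUBIC)
cv2.imwrite('pics/h.png',cv2.convertScaleAbs(np.hstack([a,b]),alpha=1.4))
E
```

```text
t 17.7 [ 0.4655 -0.076   0.1532] yaw -75.07 q6 51.4 T [ 0.042 -0.018 -0.01 ] F [ 0.2  0.  -0.6] -0.0001 0.0 e6 0.0
```

View pics/h.png

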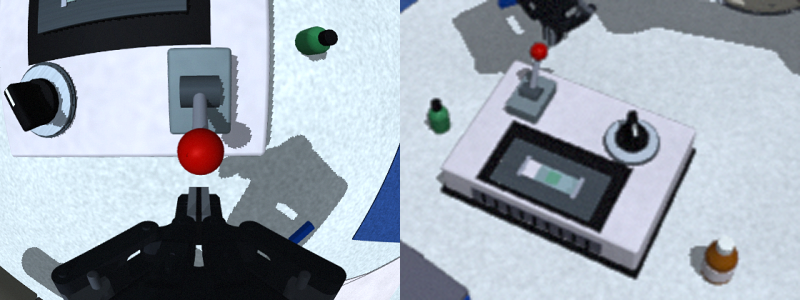

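The left half shows the shut fingers (199,205) lined up exactly behind the red ball (200,150). Now I push along the lever's direction.

Call:
servo_tool(
  steps=[
    {"tx": 1,"ty": 0.26,"tz": 0,"yaw": 0,"claw": 0},
    {"tx": 1,"ty": 0.26,"tz": 0,"yaw": 0,"claw": 0},
    {"tx": 0.8,"ty": 0.21,"tz": 0,"yaw": 0,"claw": 0},
    {"tx": 0.8,"ty": 0.21,"tz": 0,"yaw": 0,"claw": 0},
    {"tx": 0.8,"ty": 0.21,"tz": 0,"yaw": 0,"claw": 0},
    {"tx": 0.8,"ty": 0.21,"tz": 0,"yaw": 0,"claw": 0},
    {"tx": 0.6,"ty": 0.16,"tz": 0,"yaw": 0,"claw": 0},
    {"tx": 0.6,"ty": 0.16,"tz": 0,"yaw": 0,"claw": 0},
    {"tx": 0.4,"ty": 0.1,"tz": 0,"yaw": 0,"claw": 0},
    {"tx": 0.4,"ty": 0.1,"tz": 0,"yaw": 0,"claw": 0},
    {"tx": 0,"ty": 0,"tz": 0,"yaw": 0,"claw": 0},
  ],
)

```text
time_s: 18.9
position: [0.5379, -0.0572, 0.1533]
tool_rot: [[0.966, 0.258, 0.0], [0.258, -0.966, 0.0], [0.0, 0.0, -1.0]]
ft_force: [-0.0, -1.0, -1.6]
grip_width: 0.0002
gripper_force: 0.0
```

Call:
servo_tool(
  steps=[
    {"tx": 0.2,"ty": 0.05,"tz": 0,"yaw": 0,"claw": 0},
    {"tx": 0.2,"ty": 0.05,"tz": 0,"yaw": 0,"claw": 0},
    {"tx": 0.2,"ty": 0.05,"tz": 0,"yaw": 0,"claw": 0},
    {"tx": 0.2,"ty": 0.05,"tz": 0,"yaw": 0,"claw": 0},
    {"tx": 0,"ty": 0,"tz": 0,"yaw": 0,"claw": 0},
  ],
)

```text
time_s: 19.4
position: [0.543, -0.0558, 0.1529]
tool_rot: [[0.966, 0.258, -0.008], [0.258, -0.966, -0.001], [-0.008, -0.001, -1.0]]
ft_force: [-15.1, -4.4, 5.4]
grip_width: 0.0002
gripper_force: 8.0
```

```bash
python3 o.py
```

```text
t 19.4 [ 0.543  -0.0558  0.1529] yaw -75.06 q6 56.9 T [-0.919  2.435  0.032] F [-15.1  -4.4   5.4] 0.0002 8.0 e6 0.006
```

The force has risen to 15 N, so the lever is at its end of travel. I retreat and look.

Call:
servo_tool(
  steps=[
    {"tx": -0.6,"ty": -0.15,"tz": 0,"yaw": 0,"claw": 0},
    {"tx": -1,"ty": -0.26,"tz": 0,"yaw": 0,"claw": 0},
    {"tx": -2,"ty": -0.5,"tz": 1,"yaw": 0,"claw": 0},
    {"tx": -3,"ty": -0.8,"tz": 3,"yaw": 0,"claw": 0},
    {"tx": -3,"ty": -0.8,"tz": 3,"yaw": 0,"claw": 0},
    {"tx": 0,"ty": 0,"tz": 0,"yaw": 0,"claw": 0},
    {"tx": 0,"ty": 0,"tz": 0,"yaw": 0,"claw": 0},
  ],
)

```text
time_s: 20.1
position: [0.4494, -0.0806, 0.2239]
tool_rot: [[0.966, 0.257, 0.002], [0.257, -0.966, -0.001], [0.002, 0.001, -1.0]]
ft_force: [-0.4, -0.1, 0.6]
grip_width: 0.0001
gripper_force: 0.0
```

```bash
python3 o.py; python3 - <<'E'
from h import *
p,_=save('wrist','w4'); q,_=save('scene','s4')
a=cv2.resize(p[:,:,::-1],(400,300),interpolation=cv2.INTER_AREA);b=cv2.resize(q[170:320,200:400,::-1],(400,300),interpolation=cv2.INTER_CUBIC)
cv2.imwrite('pics/i.png',cv2.convertScaleAbs(np.hstack([a,b]),alpha=1.4))
E
```

```text
t 20.1 [ 0.4494 -0.0806  0.2239] yaw -75.12 q6 50.0 T [0.015 0.043 0.018] F [-0.4 -0.1  0.6] 0.0001 0.0 e6 -0.049
```

View pics/i.png

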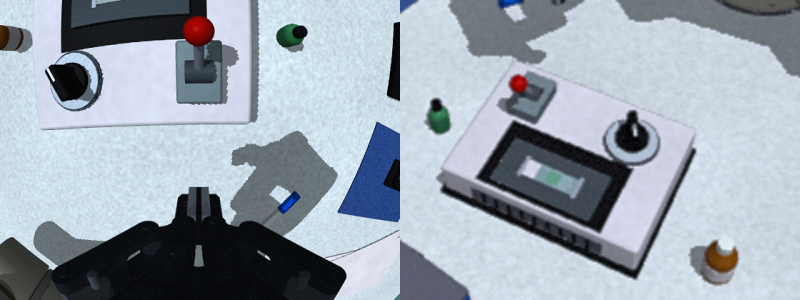

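The lever is fully over, with the ball at (198,30) on the far side, and the dial and the other objects look unmoved. I hand the job in.

```bash
python3 -c "
from rig import env;print(env.close_job())"
```

```text
the job is handed in; nothing more can be done
None
```

I turned the dial clockwise to its stop (about 0.46 Nm there, near the 0.5 Nm slip limit), then back 80° (four clicks), swung the lever fully over, and handed the job in at about 20 s; no verdict came back.

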